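Index the fairing carriage and lock it

ROBOT

A 6-joint arm with a two-finger parallel gripper is mounted at the origin on the work surface. World frame = base frame: x ahead of the robot, y to its left, z up, the work surface at z = 0. Lengths are in m, angles in rad, forces in N, time in s.
With the tool pointing down it reaches from about 0.25 to 0.725 m from the base axis. Payload 9.7 kg.
Tool frame: the origin (TCP) lies at the very end of the fingers, on their centre line; the grasp point (between the pads) lies 19 mm behind it; z points along the fingers, y is the direction in which the jaws open and shut (so a half turn about z gives the same grasp; the last joint's range is limited). The gripper opens to 85 mm and grips with 20 to 120 N. Pads are 22 mm wide; open, the fingers measure 114 mm over their backs; the gripper's body (76 mm by 85 mm) begins 54 mm behind the grasp point. The pads swing forward as they close: fully open they stand 13 mm farther back than shut.
Start: joints at [0, 0.087, 0.176, 1.66, 0, 1.571], TCP at [0.55, -0, 0.231] pointing down, gripper open.
Joint ranges: [-3.13, 3.13], [-0.85, 1.81], [-1.15, 1.24], [-2.2, 2.28], [-1.44, 1.52], [-3.14, 3.14]. Speed limits (rad/s): [2.22, 2.22, 2.57, 3.14, 3.14, 3.14].

INTERFACE

Orientations are given as a rotation vector (axis times angle).
In Python, from workcell import bot gives the robot as it stands.
- The arm moves only by the tool jog_arm, never from a script. Its argument "commands" is a list of rows, each an object with "angular": the turn, a rotation vector about the tool's x, y, z in rad, a list of three; "dp": the shift along the tool's x, y, z in m, a list of three; "fingers": the opening, from -1 (shut) to 1 (fully open). In form: [{"angular": [rx, ry, rz], "dp": [x, y, z], "fingers": fingers}, ...]. A call has 1 to 8 rows; each row shifts and turns the commanded pose from where the row before left it, along the tool's axes as they then stand; what a row does not reach is not made up. A row lasts 1/10 s, in which the tool goes at most 50 mm and 8.59 degrees, less where a joint would pass 70% of its speed; a pose out of reach is approached as far as the arm can. A call is refused whole if a number of a shift passes 0.05 or a number of a turn 0.15, either way. A call with a gripper value outside its range is refused whole. The fingers move at their own pace and stop on an object; "squeeze" is the grip in N (left out, the last holds). Time passes only in rows, so rows that do not move let the fingers close. It gives the time, the measured TCP pose, the force and the opening at its end, in the units of the state.
- bot.sense(): the state, without advancing time (a new reading comes with each control period).
- bot.get_image(name): name is "scene" or "side" or "wrist"; returns a dict with "image" (420x560x3 uint8, red, green, blue), "fx", "fy", "cx", "cy" (pixels), "world_to_cam" (4x4, takes a point from world to camera coordinates); the wrist camera has in their place "hand_eye" (4x4, takes a point from camera to tool coordinates, whose origin is the TCP and whose axes are the flange's). Camera axes: x right, y up, looking along -z (the intrinsics and any distortion apply to the point x, -y, -z); pixel columns grow to the right and rows downward; lengths in m; the calibration is good to about 2 mm. A picture is of the moment at which its call begins: read the wrist's pose just before it. There is no depth.
- bot.sign_off(): hands the job in, once; it reports no verdict.
The state is a dict: "t": time; "joints": joint angles; "qvel": joint speeds; "tau": joint torques, N m; "eef_pos": TCP position; "tcp_rot": TCP orientation; "force": force on the tool from outside, world axes, zero at the start; "wrist_torque": the same for the moment, N m; "finger_gap": finger opening in m.
Only numpy, scipy, OpenCV 4.12 (cv2) and the standard library are available. Lean on these libraries where they do the work, as an engineer would, in place of code of your own. Each camera call takes 0.05 s, during which the arm holds its last target. There are 200 camera calls.

TASK

With a fingertip, push the yellow carriage (the one carrying the white strut fairing) along its rails until it drops into the locating notches, then push the red-tabbed keeper bolt fully in over the carriage's edge to lock it. Only push: do not lift the carriage or tip it out of its rails, and leave the couplers, mandrel and other bits standing where they are.

Things in the scene. Friction and masses are not known exactly. Their poses are not given: they have to be found in the camera images.
- bed: Fixed rail bed: aluminium base plate, x -130 to 110, y -160 to 140, 10 mm thick. Steel rails along y, y -150 to 130, tops at z = 30 mm, between aluminium side walls (inner faces x = +/-47, tops z = 44). Origin on the table, midway between the walls; z up. The carriage travels to bed +y. Rail tops are notched (16 mm long, 6 mm deep; outer pair y = 22, inner pair y = 98). No end stop.
- carriage: Loose yellow carriage, about 0.6 kg, 90 (x) x 100 (y) mm, in line with the bed, on four 8 mm cross pins. Origin: centre, at the pins' underside; 30 mm above the table on the rails, 24 mm once dropped. Plate 8 to 18 mm above the origin; white fairing 30 mm wide on it, top at 48 mm. Sideways play 2 mm. Slides at some 1 to 8 N.
- push_face (a point): Centre of the carriage's rear (bed y-) face, an upright yellow plate 90 mm wide reaching 15 mm above and below this point. Push here towards bed +y. The space behind it is free.
- home (a point): In plan, where push_face lies when the carriage sits centred in the notches (bed x = 0, y = 10 mm; 42 mm above the table). Within about 4 mm of there all four pins fall 6 mm into the notches, and pushing on then meets a firm stop (the notch walls).
- keeper (a joint): Keeper bolt with red tab, slides along bed +x (away from the robot); 0 = withdrawn, 0.035 m = fully in on its stop, its steel tongue 24 mm over the seated carriage's edge. Takes about 1.5 N, stays where left. The tongue clears a seated carriage's plate by 3 mm, but runs into the plate of one still up on the rails.
- keeper_tab (a point): Centre of the robot-side (bed x-) face of the keeper's red upright tab; moves with it. Tab 26 mm wide (bed y), 12 thick (bed x); face from 52 to 83 mm above the table. Space behind it is free above the grey housing (bed x -120 to -54, y 30 to 90, top 44 mm). At keeper 0: bed x = -102, y = 60 mm.
- coupler_a: Loose blue anodized quick coupler, 32 mm across, 46 mm high, upright on the bed's far ledge (bed x about 85 mm). Leave alone.
- coupler_b: Second, like coupler_a. Leave alone.
- mandrel: Loose upright steel mandrel, foot 40 mm across, 85 mm high, left of the bed. Leave alone.
- manifold_block: Loose aluminium manifold block, 50 x 70 x 30 mm, left of the bed. Leave alone.
- driver: Loose screwdriver lying beyond the bed. Leave alone.
- jar: Loose small jar, 48 mm across, 60 mm high, right of the bed. Leave alone.
There are look-alikes about, which are no part of the job. There is more than one size of the carriage; the one meant has the size given above.

How it is judged:
By the outcome, as a careful person would: the job done as asked, in the order asked, and still so for the second after the job is handed in, with the robot touching nothing.
It also fails if it takes over 45 s, if anything falls off the work surface, if the arm or the gripper's body presses on something with over 40 N, if the wrist force passes 120 N, or if a joint passes its speed limit or range.

## Working session

There is one attempt and no reset: what is moved stays moved. The work goes in short steps, Python scripts to look and compute and a tool call to move; the robot and the scene stay as the last step left them, time stands still between calls to the robot, and variables do not carry over. Pictures are saved under pics/ and viewed, about 8 in all and at most 12, crops included, and the job is handed in when it is done.

Besides the shell and the picture viewer there is one more tool, called after ">>>" by a JSON object that holds its "name" and its "arguments". jog_arm: Moves the arm, as the interface text tells. Its arguments: {"type":"object","properties":{"commands":{"type":"array","items":{"type":"object","properties":{"angular":{"type":"array","items":{"type":"number"}},"dp":{"type":"array","items":{"type":"number"}},"fingers":{"type":"number"}}}},"squeeze":{"type":"number"}},"required":["commands"]}

```bash
mkdir -p pics
cat > h.py <<'E'
import numpy as np,cv2
from workcell import bot
def snap(n,f):
    s=bot.sense();d=bot.get_image(n);cv2.imwrite('pics/'+f,d['image'][:,:,::-1]);np.save('pics/'+f+'.npy',{**d,'s':s},allow_pickle=True);return d
E
python3 - <<'E'
from h import *
for n in('scene','side'):
    d=snap(n,n+'1.png');print(n,{k:v for k,v in d.items() if k!='image'})
s=bot.sense();print(s)
a,b=cv2.imread('pics/scene1.png'),cv2.imread('pics/side1.png')
E
```

```text
scene {'fx': 524.1704779813527, 'fy': 524.1704779813527, 'cx': 280.44360210690644, 'cy': 209.38120823904137, 'world_to_cam': array([[-0.06591099,  0.99758207,  0.02203973,  0.04685805],
       [-0.55264661, -0.05488657,  0.83160639,  0.28120777],
       [ 0.83080531,  0.04263182,  0.55492798, -1.80507337],
       [ 0.        ,  0.        ,  0.        ,  1.        ]])}
side {'fx': 402.4862390655668, 'fy': 402.4862390655668, 'cx': 278.2413957485899, 'cy': 215.824907556107, 'world_to_cam': array([[ 9.92235374e-01, -1.24373307e-01,  4.93446234e-04,
        -6.07092940e-01],
       [ 8.73348331e-02,  6.99560646e-01,  7.09216137e-01,
        -1.01863925e-01],
       [-8.85527517e-02, -7.03666244e-01,  7.04990942e-01,
        -1.20904140e+00],
       [ 0.00000000e+00,  0.00000000e+00,  0.00000000e+00,
         1.00000000e+00]])}
{'t': 0.1, 'joints': array([1.20276194e-05, 8.74318497e-02, 1.75186206e-01, 1.65978595e+00,
       7.11793453e-06, 1.57079815e+00]), 'qvel': array([ 1.18825384e-03, -4.22295435e-05,  1.35299434e-03, -7.03836974e-04,
        5.34686204e-04, -1.32093760e-03]), 'tau': array([ 5.47294949e-04, -5.21561801e+01,  4.65652657e+01,  1.59993977e-02,
       -1.19309320e-06, -5.24902489e-06]), 'eef_pos': array([5.49792860e-01, 8.64131062e-06, 2.30625298e-01]), 'tcp_rot': array([-2.22080874e+00, -2.22083140e+00,  1.36376227e-03]), 'force': array([-0.19160639,  0.58285567, -1.31849186]), 'wrist_torque': array([ 0.01039053, -0.04652442,  0.0411288 ]), 'finger_gap': 0.08550136213569319}
```

View pics/scene1.png

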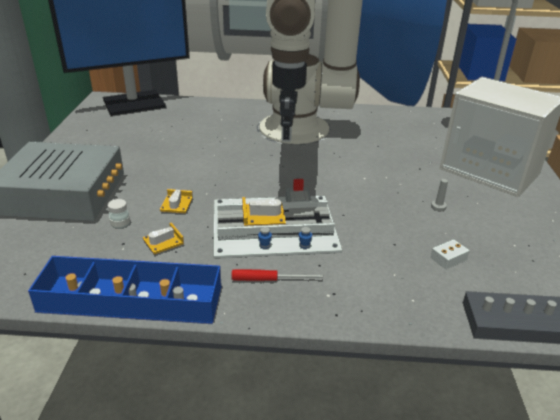

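View pics/side1.png

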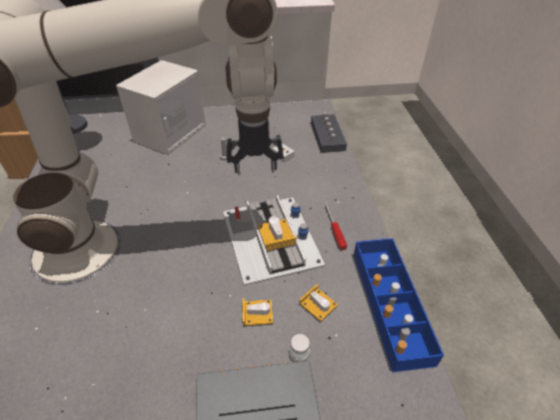

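The scene picture shows the bed at about px (275,225), with the carriage at (263,210) and the red keeper tab at (298,185). In the side picture the bed is at about (272,238). I'll enlarge both.

Run:
```python
from h import *
a=cv2.imread('pics/scene1.png')[170:260,203:348];b=cv2.imread('pics/side1.png')[185:290,210:340]
cv2.imwrite('pics/c1.png',cv2.resize(a,None,fx=5.5,fy=5.5,interpolation=2));cv2.imwrite('pics/c2.png',cv2.resize(b,None,fx=5.5,fy=5.5,interpolation=2))
```

```text
(no output)
```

View pics/c1.png

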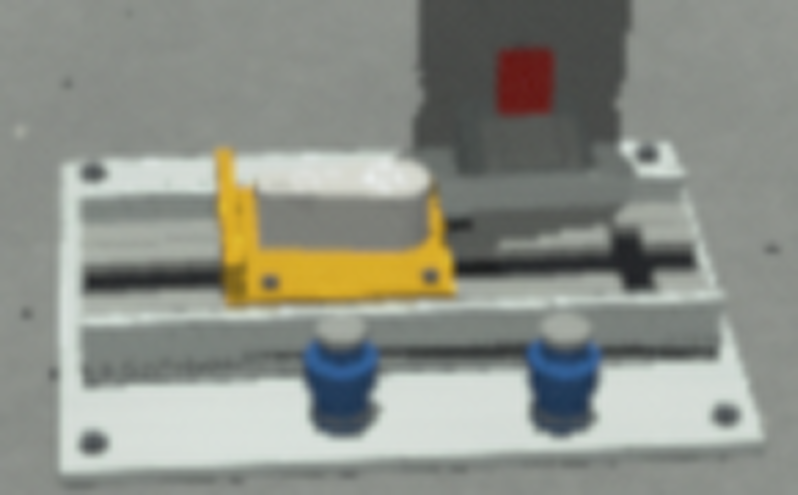

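View pics/c2.png

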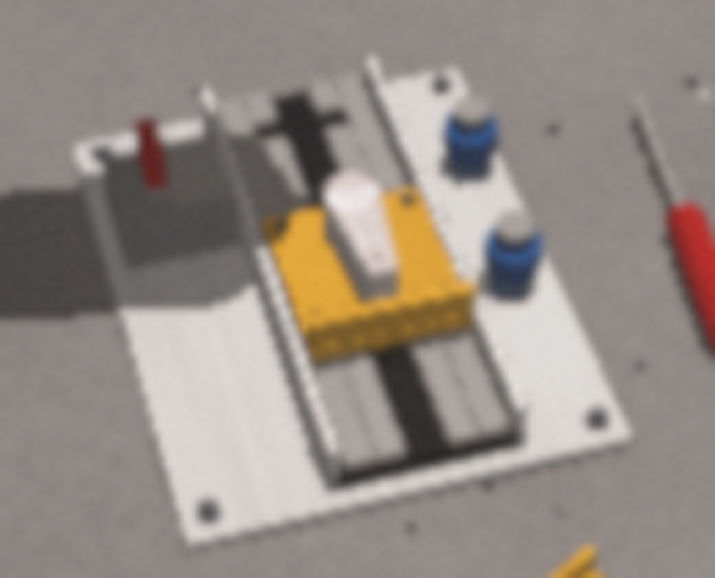

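Scene crop: base plate corners at about (62,462), (760,434), (668,143) and (65,163), with the red tab at (525,80). Side crop: plate corners at about (190,536), (630,430), (457,68) and (75,147). The carriage's rear face runs from (312,345) to (472,308), with the notch cross-pieces ahead of it. Next I'll fit the bed pose.

```bash
cat >> h.py <<'E'
def ld(f): return np.load('pics/'+f+'.npy',allow_pickle=True).item()
def w2c(d):
    if 'world_to_cam' in d: return d['world_to_cam']
    T=np.eye(4);T[:3,:3]=cv2.Rodrigues(d['s']['tcp_rot'])[0];T[:3,3]=d['s']['eef_pos'];return np.linalg.inv(T@d['hand_eye'])
def proj(d,P):
    c=np.c_[np.atleast_2d(P),np.ones(len(np.atleast_2d(P)))]@w2c(d).T
    return np.c_[d['cx']+d['fx']*c[:,0]/-c[:,2],d['cy']+d['fy']*c[:,1]/c[:,2]]
def onz(d,uv,z):
    T=np.linalg.inv(w2c(d));r=T[:3,:3]@[(uv[0]-d['cx'])/d['fx'],-(uv[1]-d['cy'])/d['fy'],-1];o=T[:3,3]
    return o+r*(z-o[2])/r[2]
def bedw(p,B):
    B=np.atleast_2d(B)/1000.;c,s=np.cos(p[2]),np.sin(p[2])
    return np.c_[p[0]+c*B[:,0]-s*B[:,1],p[1]+s*B[:,0]+c*B[:,1],B[:,2]]
def wbed(p,W):
    c,s=np.cos(p[2]),np.sin(p[2]);v=np.array(W[:2])-p[:2];return 1000*np.array([c*v[0]+s*v[1],-s*v[0]+c*v[1]])
E
python3 - <<'E'
from h import *
from scipy.optimize import least_squares
S,D=ld('scene1.png'),ld('side1.png')
B=[(110,-160,10),(110,140,10),(-130,140,10),(-130,-160,10)]
us=np.array([(62,462),(760,434),(668,143),(65,163)])/5.5+[203,170]
ud=np.array([(630,430),(457,68),(75,147),(190,536)])/5.5+[210,185]
for k in ((1,0),(0,1),(1,1)):
    f=lambda p:np.r_[k[0]*(proj(S,bedw(p,B))-us).ravel(),k[1]*(proj(D,bedw(p,B))-ud).ravel()]
    r=least_squares(f,[.55,0,0],x_scale=[.01,.01,.01]);p=r.x;print(p,f(p).round(1))
np.save('bed.npy',p)
c=lambda u:np.array(u)/5.5+[210,185]
# rear face top edge corners of carriage: z=30+27? (rear face centre z=42 +6, +-15 ->48+15)
print('tab scene',wbed(p,onz(S,np.array([525,50])/5.5+[203,170],.083)),'side',wbed(p,onz(D,c((148,120)),.083)))
for u in((312,330),(472,292),(300,215+0),(415,188)):print(u,wbed(p,onz(D,c(u),.048)))
for u in((225,150),(232,305),(455,295)):print(u,wbed(p,onz(S,np.array(u)/5.5+[203,170],.063 if u[0]==225 else .038)))
print(bedw(p,[(0,10,42),(-102,60,68)]))
E
```

```text
[ 0.59305765 -0.01321587  0.16275142] [-0.9  0.8  1.   0.3  0.6 -1.1 -0.6 -1.1  0.   0.  -0.  -0.  -0.  -0.
 -0.   0. ]
[ 0.59488005 -0.01257312  0.16539843] [-0.   0.   0.   0.   0.  -0.  -0.  -0.   0.9  0.4 -0.1 -0.8 -0.5 -1.
 -0.4  0.7]
[ 0.59425635 -0.0130074   0.16418001] [-0.8  1.2  1.1  0.6  0.6 -0.9 -0.7 -0.8  0.6  0.6 -0.2 -0.6 -0.6 -1.
 -0.7  0.9]
tab scene [-96.33290775  59.62531218] side [-94.00410899  68.62767835]
(312, 330) [-40.48438094 -75.30212727]
(472, 292) [ 48.25961525 -73.74096097]
(300, 215) [-24.6021436    7.28922951]
(415, 188) [42.30375462  9.2498421 ]
(225, 150) [-49.3776579  -82.98842436]
(232, 305) [ 36.95536043 -83.85083262]
(455, 295) [35.97425383 13.71634231]
[[ 0.59262191 -0.00314187  0.042     ]
 [ 0.48382137  0.02951454  0.068     ]]
```

Both cameras agree on the bed to about 2 mm: (0.594, -0.013), yaw 0.164. The carriage's rear face is at bed y of about -85, and the tab fits its given position. I'll yaw the tool to the bed, shut the fingers and go behind the carriage, to bed (0, -125).

>>> {"name": "jog_arm", "arguments": {"commands": [{"angular":[0,0,-0.082],"dp":[0,0,0],"fingers":-1},{"angular":[0,0,-0.082],"dp":[0,0,0],"fingers":-1},{"angular":[0,0,0],"dp":[-0.029,0.008,0],"fingers":-1},{"angular":[0,0,0],"dp":[-0.029,0.008,0],"fingers":-1},{"angular":[0,0,0],"dp":[-0.029,0.008,0],"fingers":-1},{"angular":[0,0,0],"dp":[-0.029,0.008,0],"fingers":-1},{"angular":[0,0,0],"dp":[-0.029,0.009,0],"fingers":-1},{"angular":[0,0,0],"dp":[0,0,0],"fingers":-1}]}}

```text
t: 0.9
eef_pos: [0.6148, -0.1392, 0.2296]
tcp_rot: [-2.034, -2.392, 0.002]
force: [-0.5, 0.2, -0.8]
finger_gap: 0.0003
```

```bash
cat >> h.py <<'E'
def st():
    s=bot.sense();p=np.load('bed.npy');R=cv2.Rodrigues(s['tcp_rot'])[0]
    f=s['force'];c,q=np.cos(p[2]),np.sin(p[2])
    print('t',round(s['t'],2),'bed',wbed(p,s['eef_pos']).round(1),'z',round(s['eef_pos'][2]*1e3,1),'yawerr',round(np.arctan2(R[1,1],R[0,1])-p[2],4),'toolz',R[:,2].round(3),'Fbed',(c*f[0]+q*f[1]).round(1),(-q*f[0]+c*f[1]).round(1),f[2].round(1),'gap',s['finger_gap'])
E
python3 -c "from h import *;st()
d=snap('wrist','w1.png');print(d['hand_eye'],d['fx'],d['cx'],d['cy'],d.keys())"
```

```text
t 0.9 bed [  -0.4 -127.9] z 229.6 yawerr -0.0029 toolz [-0.002 -0.    -1.   ] Fbed -0.5 0.3 -0.8 gap 0.0002714967208123319
[[ 2.11007653e-06  9.47349522e-01  3.20201317e-01  8.30070383e-02]
 [ 9.99999970e-01  7.63377664e-05 -2.32443213e-04 -1.91838010e-03]
 [-2.44648420e-04  3.20201308e-01 -9.47349493e-01 -1.42529558e-01]
 [ 0.00000000e+00  0.00000000e+00  0.00000000e+00  1.00000000e+00]] 362.74332552847386 278.36212814422385 210.10466486648292 dict_keys(['image', 'fx', 'fy', 'cx', 'cy', 'hand_eye'])
```

View pics/w1.png

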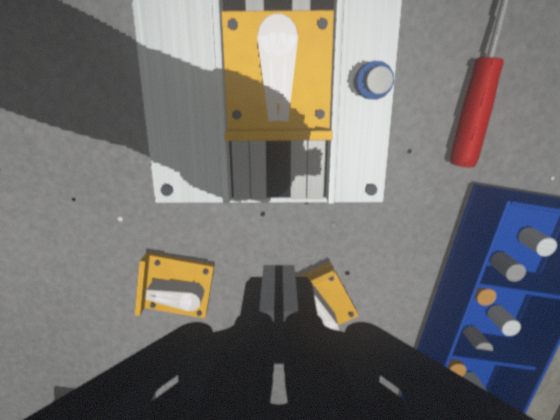

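The wrist view shows the carriage's rear plate along row ~135 (x 226–332), the base's near corners at (155,203) and (384,203), and the shut fingers at (278,265). I'll check these numbers against the bed fit.

Run:
```python
from h import *
d=ld('w1.png');p=np.load('bed.npy')
for u,z in(((155,203),.01),((384,203),.01),((226,139),.063),((333,139),.063),((226,131),.063),((332,131),.063),((224,12),.048),((334,12),.048),((231,168),.044),((329,168),.044)):print(u,wbed(p,onz(d,u,z)).round(1))
print(proj(d,[d['s']['eef_pos']]))
```

```text
(155, 203) [-131.9 -159.1]
(384, 203) [ 107.9 -159.6]
(226, 139) [-46.6 -85.9]
(333, 139) [ 43.7 -86.1]
(226, 131) [-46.2 -79.3]
(332, 131) [ 42.6 -79.5]
(224, 12) [-45.4  12.2]
(334, 12) [42.2 12. ]
(231, 168) [ -46.  -114.8]
(329, 168) [  44. -115.]
[[282.58952522 284.17392951]]
```

The bed, the carriage size (90 mm) and the rear face at y = -86 all agree, so the push is 96 mm. Descending.

>>> {"name": "jog_arm", "arguments": {"commands": [{"dp":[0,-0.001,0.037],"angular":[0,0,-0.003],"fingers":-1},{"dp":[0,0,0.037],"angular":[0,0,0],"fingers":-1},{"dp":[0,0,0.037],"angular":[0,0,0],"fingers":-1},{"dp":[0,0,0.037],"angular":[0,0,0],"fingers":-1},{"dp":[0,0,0.037],"angular":[0,0,0],"fingers":-1},{"dp":[0,0,0],"angular":[0,0,0],"fingers":-1},{"dp":[0,0,0],"angular":[0,0,0],"fingers":-1}]}}

```text
t: 1.65
eef_pos: [0.6128, -0.1359, 0.047]
tcp_rot: [-2.027, -2.399, 0.0]
force: [-0.5, -0.3, 0.9]
finger_gap: -0.0001
```

```bash
python3 -c "from h import *;st()"
```

```text
t 1.65 bed [  -1.8 -124.2] z 47.0 yawerr 0.0035 toolz [-0.001  0.    -1.   ] Fbed -0.6 -0.3 0.9 gap -0.00013315619156732488
```

>>> {"name": "jog_arm", "arguments": {"commands": [{"dp":[0.01,0,0.003],"angular":[0,0,0],"fingers":-1},{"dp":[0.008,0,0],"angular":[0,0,0],"fingers":-1},{"dp":[0.004,0,0],"angular":[0,0,0],"fingers":-1},{"dp":[0.003,0,0],"angular":[0,0,0],"fingers":-1},{"dp":[0.003,0,0],"angular":[0,0,0],"fingers":-1},{"dp":[0.003,0,0],"angular":[0,0,0],"fingers":-1},{"dp":[0.003,0,0],"angular":[0,0,0],"fingers":-1},{"dp":[0.003,0,0],"angular":[0,0,0],"fingers":-1}]}}

```text
t: 2.45
eef_pos: [0.6076, -0.101, 0.0441]
tcp_rot: [2.028, 2.396, -0.001]
force: [1.4, -5.8, 3.3]
finger_gap: -0.0001
```

```bash
python3 -c "from h import *;st()"
```

```text
t 2.45 bed [ -1.3 -89. ] z 44.1 yawerr 0.0019 toolz [ 0.002 -0.002 -1.   ] Fbed 0.5 -5.9 3.3 gap -0.00013546156557264568
```

Contact, at about 6 N. I'll keep pushing.

>>> {"name": "jog_arm", "arguments": {"commands": [{"dp":[0.005,0,0],"angular":[0,0,0],"fingers":-1},{"dp":[0.005,0,0],"angular":[0,0,0],"fingers":-1},{"dp":[0.005,0,0],"angular":[0,0,0],"fingers":-1},{"dp":[0.005,0,0],"angular":[0,0,0],"fingers":-1},{"dp":[0.005,0,0],"angular":[0,0,0],"fingers":-1},{"dp":[0.005,0,0],"angular":[0,0,0],"fingers":-1},{"dp":[0.005,0,0],"angular":[0,0,0],"fingers":-1},{"dp":[0.005,0,0],"angular":[0,0,0],"fingers":-1}]}}

```text
t: 3.25
eef_pos: [0.6009, -0.0615, 0.0441]
tcp_rot: [2.028, 2.396, -0.001]
force: [0.6, -5.8, 3.2]
finger_gap: 0.0003
```

```bash
python3 -c "from h import *;st()"
```

```text
t 3.25 bed [ -1.3 -49. ] z 44.1 yawerr 0.0017 toolz [ 0.002 -0.002 -1.   ] Fbed -0.4 -5.8 3.2 gap 0.0003444182023111775
```

>>> {"name": "jog_arm", "arguments": {"commands": [{"dp":[0.005,0,0],"angular":[0,0,0],"fingers":-1},{"dp":[0.005,0,0],"angular":[0,0,0],"fingers":-1},{"dp":[0.005,0,0],"angular":[0,0,0],"fingers":-1},{"dp":[0.005,0,0],"angular":[0,0,0],"fingers":-1},{"dp":[0.005,0,0],"angular":[0,0,0],"fingers":-1}]}}

```text
t: 3.75
eef_pos: [0.5968, -0.0369, 0.0441]
tcp_rot: [2.028, 2.396, -0.001]
force: [0.6, -7.0, 3.1]
finger_gap: 0.0002
```

```bash
python3 -c "from h import *;st()
d=snap('wrist','w2.png')"
```

```text
t 3.75 bed [ -1.4 -23.9] z 44.1 yawerr 0.0017 toolz [ 0.002 -0.002 -1.   ] Fbed -0.5 -7.0 3.1 gap 0.00019990181649705548
```

View pics/w2.png

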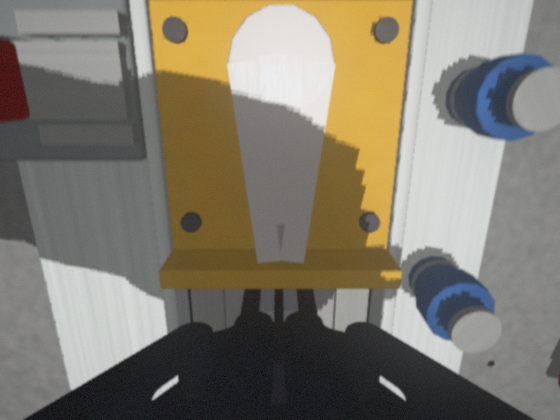

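The carriage is square in its rails, with its rear face's top edge along rows 268–287 (x 160–400). The couplers are clear. I'll measure the face.

Run:
```python
from h import *
d=ld('w2.png');p=np.load('bed.npy')
for u in((161,268),(400,268),(172,249),(390,249)):print(u,wbed(p,onz(d,u,.063)).round(1))
```

```text
(161, 268) [-47.9  -5.9]
(400, 268) [42.9 -5.9]
(172, 249) [-43.   2.]
(390, 249) [38.3  2.1]
```

>>> {"name": "jog_arm", "arguments": {"commands": [{"dp":[0.004,0,0],"angular":[0,0,0],"fingers":-1},{"dp":[0.004,0,0],"angular":[0,0,0],"fingers":-1},{"dp":[0.003,0,0],"angular":[0,0,0],"fingers":-1},{"dp":[0.002,0,0],"angular":[0,0,0],"fingers":-1},{"dp":[0.002,0,0],"angular":[0,0,0],"fingers":-1}]}}

```text
t: 4.3
eef_pos: [0.5942, -0.0219, 0.0439]
tcp_rot: [2.028, 2.397, -0.0]
force: [0.7, -3.6, 1.2]
finger_gap: 0.0002
```

```bash
python3 -c "from h import *;st()"
```

```text
t 4.3 bed [-1.5 -8.8] z 43.9 yawerr 0.002 toolz [ 0.001 -0.001 -1.   ] Fbed 0.1 -3.7 1.2 gap 0.0002198025938864753
```

>>> {"name": "jog_arm", "arguments": {"commands": [{"dp":[0.001,0,0],"angular":[0,0,0],"fingers":-1},{"dp":[0.001,0,0],"angular":[0,0,0],"fingers":-1}]}}

```text
t: 4.5
eef_pos: [0.5931, -0.0189, 0.0431]
tcp_rot: [-2.028, -2.398, -0.0]
force: [0.1, -0.5, 0.1]
finger_gap: 0.0002
```

```bash
python3 -c "from h import *;st()
d=snap('wrist','w3.png')"
```

```text
t 4.5 bed [-2.1 -5.7] z 43.1 yawerr 0.0029 toolz [-0.001  0.001 -1.   ] Fbed 0.1 -0.5 0.1 gap 0.00021016004692475342
```

View pics/w3.png

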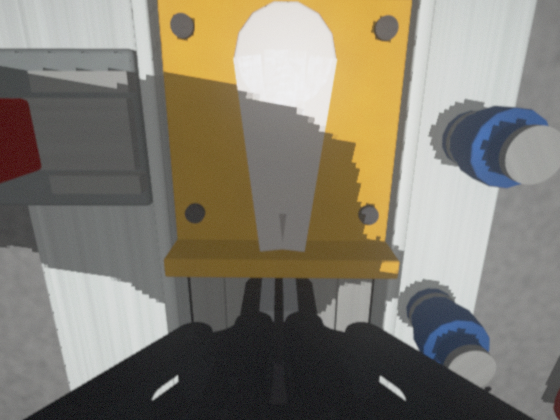

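The rear edge now runs along row 258 with a width of 166–397 (231 px against 239 before), and the force fell to about 0. That is what a 6 mm drop should look like. I'll check the numbers and test for the firm stop with a small push.

Run:
```python
from h import *
d=ld('w3.png');p=np.load('bed.npy')
for z in(.063,.057):
  for u in((166,259),(398,259)):print(z,u,wbed(p,onz(d,u,z)).round(1))
```

```text
0.063 (166, 259) [-46.   16.5]
0.063 (398, 259) [40.7 16.7]
0.057 (166, 259) [-48.1  13.5]
0.057 (398, 259) [42.9 13.8]
```

>>> {"name": "jog_arm", "arguments": {"commands": [{"dp":[0.002,0,0],"angular":[0,0,0],"fingers":-1},{"dp":[0.002,0,0],"angular":[0,0,0],"fingers":-1},{"dp":[0,0,0],"angular":[0,0,0],"fingers":-1}]}}

```text
t: 4.85
eef_pos: [0.5926, -0.0152, 0.0431]
tcp_rot: [-2.028, -2.399, 0.001]
force: [0.5, -1.9, -0.9]
finger_gap: -0.0
```

```bash
python3 -c "from h import *;st()"
```

```text
t 4.85 bed [-2.  -1.9] z 43.1 yawerr 0.0029 toolz [-0. -0. -1.] Fbed 0.2 -2.0 -0.9 gap -3.249286276988171e-05
```

At z = 57 mm the edge measures 91 mm wide, the true size, with y = 13.6. It has dropped. One more millimetre or two should meet the stop.

>>> {"name": "jog_arm", "arguments": {"commands": [{"dp":[0.001,0,0],"angular":[0,0,0],"fingers":-1},{"dp":[0.001,0,0],"angular":[0,0,0],"fingers":-1},{"dp":[0,0,0],"angular":[0,0,0],"fingers":-1}]}}

```text
t: 5.15
eef_pos: [0.5922, -0.0132, 0.0432]
tcp_rot: [-2.028, -2.399, 0.0]
force: [0.7, -1.8, -1.6]
finger_gap: 0.0002
```

```bash
python3 -c "from h import *;st()"
```

```text
t 5.15 bed [-2.   0.2] z 43.2 yawerr 0.0028 toolz [-0.  0. -1.] Fbed 0.4 -1.9 -1.6 gap 0.00016884543576279622
```

```bash
python3 -c "from h import *
d=snap('wrist','w4.png')
a=cv2.imread('pics/w3.png')[150:330,120:440];b=cv2.imread('pics/w4.png')[150:330,120:440]
cv2.imwrite('pics/c4.png',cv2.resize(np.vstack([a,b]),None,fx=1.66,fy=1.66))"
```

```text
(no output)
```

View pics/c4.png

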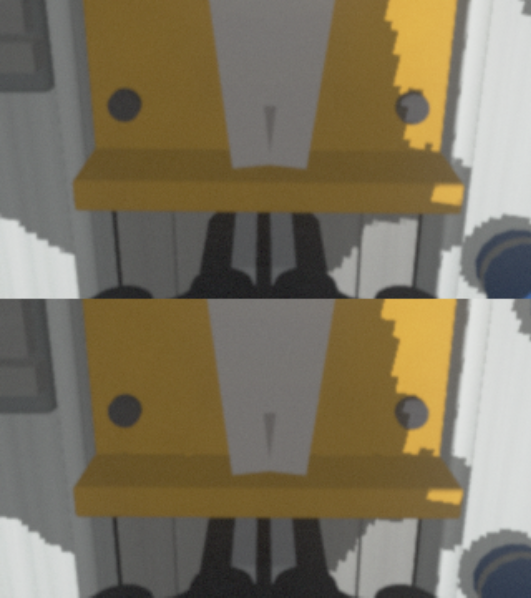

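The camera sits ahead of the fingers, so the lower edge of the strip is the true rear top edge: rows 287, 277 and 282 in w2, w3 and w4. Recomputing.

Run:
```python
from h import *
p=np.load('bed.npy')
for f,l,r,v in(('w2.png',161,400,287.5),('w3.png',165.5,398,277),('w4.png',165.5,398,282)):
  d=ld(f);print(f,wbed(p,d['s']['eef_pos']).round(1),[(z,(wbed(p,onz(d,(r,v),z))-wbed(p,onz(d,(l,v),z)))[0].round(1),wbed(p,onz(d,(l,v),z))[1].round(1)) for z in(.063,.057)])
```

```text
w2.png [ -1.4 -23.9] [(0.063, np.float64(92.6), np.float64(-14.4)), (0.057, np.float64(97.1), np.float64(-18.0))]
w3.png [-2.1 -5.7] [(0.063, np.float64(88.5), np.float64(8.9)), (0.057, np.float64(92.8), np.float64(5.5))]
w4.png [-2.   0.2] [(0.063, np.float64(89.0), np.float64(12.5)), (0.057, np.float64(93.3), np.float64(9.1))]
```

Corrected, w4 puts the rear edge at y = 9 (home is 10). The width matches a top height of 57 mm, so the carriage is seated and nearly centred. I'll back off, rise and go over behind the keeper tab.

>>> {"name": "jog_arm", "arguments": {"commands": [{"dp":[-0.01,0,0],"angular":[0,0,0],"fingers":-1},{"dp":[-0.01,0,0],"angular":[0,0,0],"fingers":-1},{"dp":[0,0,-0.03],"angular":[0,0,0],"fingers":-1},{"dp":[0,0,-0.03],"angular":[0,0,0],"fingers":-1},{"dp":[0,0,-0.03],"angular":[0,0,0],"fingers":-1},{"dp":[0,0,-0.02],"angular":[0,0,0],"fingers":-1},{"dp":[0,-0.03,0],"angular":[0,0,0],"fingers":-1},{"dp":[0,-0.03,0],"angular":[0,0,0],"fingers":-1}]}}

```text
t: 6.0
eef_pos: [0.5365, -0.0436, 0.1538]
tcp_rot: [2.028, 2.398, 0.001]
force: [0.5, 0.2, 0.8]
finger_gap: -0.0002
```

>>> {"name": "jog_arm", "arguments": {"commands": [{"dp":[0.02,-0.03,0],"angular":[0,0,0],"fingers":-1},{"dp":[0.02,-0.03,0],"angular":[0,0,0],"fingers":-1},{"dp":[0.02,-0.02,0],"angular":[0,0,0],"fingers":-1},{"dp":[0.02,0,0],"angular":[0,0,0],"fingers":-1},{"dp":[0,0,0],"angular":[0,0,0],"fingers":-1},{"dp":[0,0,0],"angular":[0,0,0],"fingers":-1}]}}

```text
t: 6.6
eef_pos: [0.4446, 0.0223, 0.1536]
tcp_rot: [2.027, 2.399, 0.001]
force: [0.2, -0.7, 0.1]
finger_gap: -0.0
```

```bash
python3 -c "from h import *;st()
d=snap('wrist','w5.png');p=np.load('bed.npy')
print(proj(d,bedw(p,[(-102,47,83),(-102,73,83),(-90,47,83),(-45,-40,42),(-45,60,42),(-45,10,57),(45,10,57)])).round())"
```

```text
t 6.6 bed [-141.8   59.3] z 153.6 yawerr 0.0035 toolz [ 0.001  0.    -1.   ] Fbed 0.1 -0.7 0.1 gap -1.9630059318449214e-05Traceback (most recent call last):
  File "<string>", line 3, in <module>
    print(proj(d,bedw(p,[(-102,47,83),(-102,73,83),(-90,47,83),(-45,-40,42),(-45,60,42),(-45,10,57),(45,10,57)])).round())
          ~~~~^^^^^^^^^^^^^^^^^^^^^^^^^^^^^^^^^^^^^^^^^^^^^^^^^^^^^^^^^^^^^^^^^^^^^^^^^^^^^^^^^^^^^^^^^^^^^^^^^^^
  File "h.py", line 10, in proj
    c=np.c_[np.atleast_2d(P),np.ones(len(np.atleast_2d(P)))]@w2c(d).T
                                                             ~~~^^^
  File "h.py", line 8, in w2c
    T=np.eye(4);T[:3,:3]=cv2.Rodrigues(d['s']['tcp_rot'])[0];T[:3,3]=d['s']['eef_pos'];return np.linalg.inv(T@d['hand_eye'])
                                       ~^^^^^
KeyError: 's'
```

View pics/w5.png

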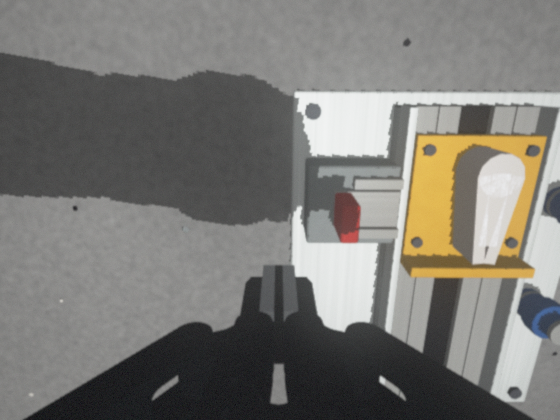

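The picture shows the red tab at about (334–360, 193–242), the carriage plate at x 403–545, y 135–276, and the shut fingertips at (279,268). I'll compare these with the predictions.

```bash
python3 -c "from h import *
d=ld('w5.png');p=np.load('bed.npy')
print(proj(d,bedw(p,[(-102,47,83),(-102,73,83),(-90,47,83),(-90,73,83),(-102,47,52)])).round(), proj(d,[d['s']['eef_pos']]).round())
for u,z in(((403,276),.057),((533,276),.057),((415,135),.042),((546,136),.042),((406,276),.063),((294,92),.01)):print(u,wbed(p,onz(d,u,z)).round(1))"
```

```text
[[343. 245.]
 [346. 206.]
 [362. 245.]
 [365. 206.]
 [336. 227.]] [[283. 284.]]
(403, 276) [-51.   10.2]
(533, 276) [45.5 10.5]
(415, 135) [-49.3 111.6]
(546, 136) [ 41.5 111.2]
(406, 276) [-51.1  13.5]
(294, 92) [-132.1  139.2]
```

Both ends of the carriage check as seated: y 10 to 111, width 91 at z = 42. The tab is where predicted. I'll descend to z of about 60 mm and approach it.

>>> {"name": "jog_arm", "arguments": {"commands": [{"dp":[0.001,0,0.03],"angular":[0,0,0],"fingers":-1},{"dp":[0,0,0.03],"angular":[0,0,0],"fingers":-1},{"dp":[0,0,0.03],"angular":[0,0,0],"fingers":-1},{"dp":[0,0,0.004],"angular":[0,0,0],"fingers":-1},{"dp":[0,0.008,0],"angular":[0,0,0],"fingers":-1},{"dp":[0,0.006,0],"angular":[0,0,0],"fingers":-1},{"dp":[0,0.004,0],"angular":[0,0,0],"fingers":-1},{"dp":[0,0.004,0],"angular":[0,0,0],"fingers":-1}]}}

```text
t: 7.45
eef_pos: [0.467, 0.0273, 0.0604]
tcp_rot: [2.028, 2.398, 0.002]
force: [0.6, 0.7, 0.2]
finger_gap: -0.0002
```

```bash
python3 -c "from h import *;st()"
```

```text
t 7.45 bed [-118.9   60.6] z 60.4 yawerr 0.0028 toolz [ 0.002  0.    -1.   ] Fbed 0.7 0.6 0.2 gap -0.0001754077843193694
```

>>> {"name": "jog_arm", "arguments": {"commands": [{"dp":[0,0.004,0],"angular":[0,0,0],"fingers":-1},{"dp":[0,0.004,0],"angular":[0,0,0],"fingers":-1},{"dp":[0,0.004,0],"angular":[0,0,0],"fingers":-1},{"dp":[0,0.004,0],"angular":[0,0,0],"fingers":-1}]}}

```text
t: 7.85
eef_pos: [0.4818, 0.03, 0.0593]
tcp_rot: [-2.028, -2.399, 0.0]
force: [-2.6, -1.0, 0.9]
finger_gap: -0.0002
```

```bash
python3 -c "from h import *;st()"
```

```text
t 7.85 bed [-103.9   60.8] z 59.3 yawerr 0.0029 toolz [-0. -0. -1.] Fbed -2.7 -0.5 0.9 gap -0.00024032853595222286
```

In contact at 2.7 N and pushing the bolt in. It should stop with the TCP at about x = -80.

>>> {"name": "jog_arm", "arguments": {"commands": [{"dp":[0,0.004,0],"angular":[0,0,0],"fingers":-1},{"dp":[0,0.004,0],"angular":[0,0,0],"fingers":-1},{"dp":[0,0.004,0],"angular":[0,0,0],"fingers":-1},{"dp":[0,0.004,0],"angular":[0,0,0],"fingers":-1}]}}

```text
t: 8.25
eef_pos: [0.4977, 0.0326, 0.0593]
tcp_rot: [2.028, 2.399, -0.0]
force: [-0.7, -1.2, 1.2]
finger_gap: 0.0005
```

```bash
python3 -c "from h import *;st()"
```

```text
t 8.25 bed [-87.8  60.8] z 59.3 yawerr 0.0028 toolz [-0. -0. -1.] Fbed -0.9 -1.1 1.2 gap 0.00048272367582336977
```

>>> {"name": "jog_arm", "arguments": {"commands": [{"dp":[0,0.002,0],"angular":[0,0,0],"fingers":-1},{"dp":[0,0.002,0],"angular":[0,0,0],"fingers":-1}]}}

```text
t: 8.45
eef_pos: [0.5015, 0.0333, 0.0592]
tcp_rot: [-2.028, -2.399, 0.0]
force: [-1.0, -0.1, 1.6]
finger_gap: -0.0
```

```bash
python3 -c "from h import *;st()"
```

```text
t 8.45 bed [-83.9  60.8] z 59.2 yawerr 0.0028 toolz [-0. -0. -1.] Fbed -1.0 0.1 1.6 gap -4.63370559690652e-05
```

>>> {"name": "jog_arm", "arguments": {"commands": [{"dp":[0,0.002,0],"angular":[0,0,0],"fingers":-1},{"dp":[0,0.001,0],"angular":[0,0,0],"fingers":-1}]}}

```text
t: 8.65
eef_pos: [0.5039, 0.0337, 0.0592]
tcp_rot: [-2.028, -2.398, 0.002]
force: [-7.2, -2.3, 5.7]
finger_gap: -0.0001
```

```bash
python3 -c "from h import *;st()"
```

```text
t 8.65 bed [-81.5  60.8] z 59.2 yawerr 0.0028 toolz [-0.001 -0.    -1.   ] Fbed -7.4 -1.1 5.7 gap -0.00012922192587134119
```

The force is rising right where the stop is expected. Two more 1 mm steps to confirm, then withdraw.

>>> {"name": "jog_arm", "arguments": {"commands": [{"dp":[0,0.001,0],"angular":[0,0,0],"fingers":-1},{"dp":[0,0.001,0],"angular":[0,0,0],"fingers":-1}]}}

```text
t: 8.85
eef_pos: [0.504, 0.0337, 0.0592]
tcp_rot: [-2.027, -2.397, 0.006]
force: [-18.2, -4.3, 11.2]
finger_gap: -0.0003
```

```bash
python3 -c "from h import *;st()"
```

```text
t 8.85 bed [-81.4  60.8] z 59.2 yawerr 0.0026 toolz [-0.005 -0.001 -1.   ] Fbed -18.7 -1.2 11.2 gap -0.00025809071817833114
```

Firm stop: 18 N with no further movement. Withdrawing backwards and up, then a check picture.

>>> {"name": "jog_arm", "arguments": {"commands": [{"dp":[0,-0.005,0],"angular":[0,0,0],"fingers":-1},{"dp":[0,-0.02,0],"angular":[0,0,0],"fingers":-1},{"dp":[0,-0.025,0],"angular":[0,0,0],"fingers":-1},{"dp":[0,0,-0.03],"angular":[0,0,0],"fingers":-1},{"dp":[0,0,-0.03],"angular":[0,0,0],"fingers":-1},{"dp":[0,0,-0.03],"angular":[0,0,0],"fingers":-1},{"dp":[0,0,0],"angular":[0,0,0],"fingers":-1},{"dp":[0,0,0],"angular":[0,0,0],"fingers":-1}]}}

```text
t: 9.65
eef_pos: [0.4575, 0.0258, 0.1497]
tcp_rot: [2.028, 2.398, 0.002]
force: [0.4, 0.0, -1.4]
finger_gap: -0.0002
```

```bash
python3 -c "from h import *;st()
snap('wrist','w6.png');d=ld('w6.png');p=np.load('bed.npy')
print('tab in at 35:',proj(d,bedw(p,[(-69,47,83),(-69,73,83),(-57,47,83),(-57,73,83)])).round().tolist())
snap('scene','scene2.png');snap('side','side2.png')
a=cv2.imread('pics/w6.png')[60:340,240:];b=cv2.imread('pics/scene2.png')[150:290,120:460];c=cv2.imread('pics/side2.png')[130:340,200:370]
c=cv2.resize(c,(340,420));cv2.imwrite('pics/c6.png',np.hstack([cv2.resize(np.vstack([cv2.resize(a,(440,385)),cv2.resize(b,(440,181))]),(440,566)),cv2.copyMakeBorder(c,0,146,0,0,0)]))"
```

```text
t 9.65 bed [-128.5   60.7] z 149.7 yawerr 0.0028 toolz [ 0.002  0.    -1.   ] Fbed 0.4 -0.1 -1.4 gap -0.0002262005715343978
tab in at 35: [[375.0, 249.0], [379.0, 210.0], [394.0, 249.0], [399.0, 210.0]]
```

View pics/c6.png

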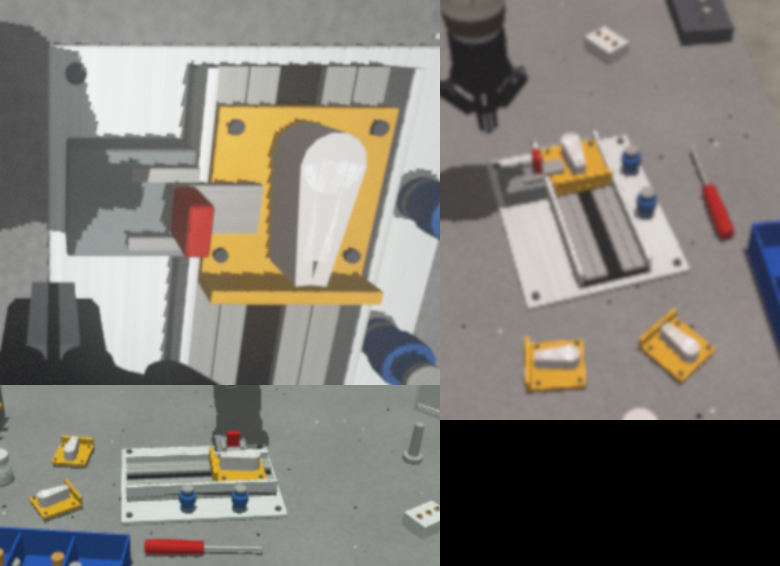

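The picture shows the steel tongue lying over the carriage plate. The tab's robot-side top edge is at about (376–379, 209–247) in full-image pixels, and a tab fully in was predicted at (375–379, 210–249). The couplers, mandrel, block and driver are standing where they were. Handing in.

```bash
python3 -c "from workcell import bot;print(bot.sign_off())"
```

```text
the job is handed in; nothing more can be done
None
```

The carriage is seated in its notches and the keeper bolt is pushed fully in over its edge. I signed off at about 10 s on the robot's clock; the sign-off gives no verdict.

- **Carriage:** I pushed it about 96 mm with the shut fingertips, at about 6–7 N. When it dropped, the force fell to about 0. Afterwards it measured y 10 to 111 mm in the bed frame, and its width in the images fits the 6 mm drop at both ends. I stopped with it nearly centred and did not push on to the notches' firm stop.
- **Keeper:** it slid in at about 1–3 N until a firm stop, where 18 N moved it no further. In the last picture its tab is within 2–3 px of the predicted fully-in position, and the tongue lies over the plate.
- **Other items:** in the last pictures the couplers, mandrel, block and driver are where they were, and the arm is clear of everything. The jar is only partly in those pictures, but the arm never went near it.
- **Disagreements:** my first reading of the carriage's rear edge used the wrong line in the wrist picture and was about 8 mm off; I corrected it before using it. The bed fit also carries an offset of about 2 mm in x, within the calibration.

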